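Make up a weighed lot of salvaged heat sinks

TASK

Make up the aluminium lot on the spring scale: take the steel transformer off the pan and stand it on the cardboard sheet, then stand heat sinks from the leaning rack upright on the pan, adding or taking off until the red pointer comes to rest inside the green band. Leave the heat sinks you do not need in the rack (or upright on the cardboard), and do not disturb the other things on the bench.

Things in the scene. Friction and masses are not known exactly. Their poses are not given: they have to be found in the camera images.
- pan (a joint): How far the scale's pan has sunk from its top stop (m): 0 at the top, 0.070 on the bottom stop. A near-linear spring: each 100 g added sinks it another 10 mm, settled within about 1.5 s. The pointer is at the middle of the green band at 0.052. At the start the pan is overloaded and lies on its bottom stop.
- pan_top (a point): Centre of the steel pan's flat top face, 190 mm (x) by 205 mm (y), rim 8 mm high; 165 mm above the bench at joint 0, sinking with the joint. Axes as the scale's: x towards the gauge column. A white tub with orange lid, 52 mm tall, of unknown weight, is fixed on the pan at x +36 to +92 mm and belongs to the lot. Free area: x -92 to +36, y -99 to +99 mm.
- scale: Grey spring scale fixed to the bench; origin at the middle of its underside, directly below the pan's centre. Housing 180 mm square, 85 mm tall. A white gauge column 50 mm wide and 235 mm tall stands at x = +115 mm; its face away from the robot bears the green band.
- pointer (a point): The red pointer, a bar 4 mm tall and 52 mm long across the far face of the gauge column, fixed to the pan (30 mm above the pan's top face).
- band (a point): Middle of the green band, 12 mm tall and 34 mm wide, on the far face of the gauge column.
- rack: Blue fixed rack, 135 x 350 mm; origin mid-underside. Four slots, middles at y = +-36, +-108 mm. Heat sinks lean 0.61 rad from vertical, tops to -x (robot side), feet at x +45, z +35 mm behind a 12 mm lip, between blocks 18 mm high, undersides on a plate 85 mm long. They must be drawn out along their length. See light_bar.
- light_bar (a point): Middle of a fixed aluminium light bar, 350 mm long, 16 x 26 mm in section, running along the row above the heat sinks: 138 mm up the slope from the feet and 65 mm from the heat sinks' middle planes, on their upper side. It blocks a gripper coming straight down, but not one coming in along a heat sink's own length.
- transformer: Steel transformer with a yellow winding, about 720 g, standing on the pan at the start. Core 26 mm (x) by 60 mm (y) by 56 mm tall, its 60 mm width being the one to grip (flat ends at y = +-30 mm); winding 46 mm (x) by 36 mm (y), from 11 to 45 mm height. Origin at the middle of its underside, z up.
- card: Sheet of brown cardboard, 140 x 140 mm, 4 mm thick, fixed flat on the bench; origin at the middle of its underside.
- sink_long: Finned heat sink, bare aluminium, a bar 32 x 32 mm and 100 mm long, about 240 g (within 10 per cent, differs each time). Origin at the middle of its foot; z runs along its length to the top, y across to the neighbouring slots. May be in any of the rack's four slots.
- sink_mid_a: Finned heat sink, copper-coloured anodised, a bar 32 x 32 mm and 88 mm long, about 120 g (within 10 per cent, differs each time). Origin at the middle of its foot; z runs along its length to the top, y across to the neighbouring slots. May be in any of the rack's four slots.
- sink_mid_b: Finned heat sink, copper-coloured anodised, a bar 32 x 32 mm and 88 mm long, about 120 g (within 10 per cent, differs each time). Origin at the middle of its foot; z runs along its length to the top, y across to the neighbouring slots. May be in any of the rack's four slots.
- sink_short: Finned heat sink, black, a bar 32 x 32 mm and 76 mm long, about 60 g (within 10 per cent, differs each time). Origin at the middle of its foot; z runs along its length to the top, y across to the neighbouring slots. May be in any of the rack's four slots.
- multimeter: Bystander, to be left alone: yellow multimeter, 75 x 150 x 45 mm, lying on the bench; origin at its underside.
- power_strip: Bystander, to be left alone: black power strip with cream sockets, 100 x 200 x 42 mm; origin at its underside.
- flux_jar: Bystander, to be left alone: amber jar, 52 mm across, 85 mm tall, standing between rack and scale; origin at its underside.
- solder_reel: Bystander, to be left alone: blue solder reel standing on its flange, 60 mm across, 50 mm tall; origin at its underside.
- driver: Bystander, to be left alone: orange-handled screwdriver, 180 mm long, lying on the bench.
- tin: Bystander, to be left alone: steel cup, 72 mm across, 90 mm tall; origin at its underside.
Mind the look-alikes: they are no part of the job. Leave any purple look-alike of the sink_mid_a alone.

How it is judged:
On the way:
1. the transformer stands on the cardboard (x of transformer in the frame of card between -0.07 and 0.07 m and y of transformer in the frame of card between -0.07 and 0.07 m and z of transformer in the frame of card between -0.002 and 0.014 m and angle between transformer's own z axis and vertical below 0.2 rad), for 0.2 s.
At the end, for the whole second after the job is handed in: Pan at rest, pointer in the green band (joint pan 0.046 to 0.058). Transformer upright (0.2 rad) on the cardboard, middle over the sheet. Every heat sink at rest: upright (0.2 rad), foot flat on the pan's free part or the cardboard, or in a rack slot, foot on the ledge (all of step 1 and value of joint pan between 0.046 and 0.058 m and velocity of joint pan between -0.01 and 0.01 m/s and linear speed of each of transformer, sink_long, sink_mid_a, sink_mid_b, sink_short below 0.02 m/s and ((x of sink_long in the frame of pan_top between -0.095 and 0.04 m and y of sink_long in the frame of pan_top between -0.1 and 0.1 m and z of sink_long in the frame of pan_top between -0.006 and 0.01 m and angle between sink_long's own z axis and vertical below 0.2 rad) or (x of sink_long in the frame of rack between 0.02 and 0.07 m and y of sink_long in the frame of rack between -0.16 and 0.16 m and z of sink_long in the frame of rack between 0.02 and 0.055 m and angle between sink_long's own z axis and vertical between 0.4 and 0.8 rad) or (x of sink_long in the frame of card between -0.07 and 0.07 m and y of sink_long in the frame of card between -0.07 and 0.07 m and z of sink_long in the frame of card between -0.002 and 0.014 m and angle between sink_long's own z axis and vertical below 0.2 rad)) and ((x of sink_mid_a in the frame of pan_top between -0.095 and 0.04 m and y of sink_mid_a in the frame of pan_top between -0.1 and 0.1 m and z of sink_mid_a in the frame of pan_top between -0.006 and 0.01 m and angle between sink_mid_a's own z axis and vertical below 0.2 rad) or (x of sink_mid_a in the frame of rack between 0.02 and 0.07 m and y of sink_mid_a in the frame of rack between -0.16 and 0.16 m and z of sink_mid_a in the frame of rack between 0.02 and 0.055 m and angle between sink_mid_a's own z axis and vertical between 0.4 and 0.8 rad) or (x of sink_mid_a in the frame of card between -0.07 and 0.07 m and y of sink_mid_a in the frame of card between -0.07 and 0.07 m and z of sink_mid_a in the frame of card between -0.002 and 0.014 m and angle between sink_mid_a's own z axis and vertical below 0.2 rad)) and ((x of sink_mid_b in the frame of pan_top between -0.095 and 0.04 m and y of sink_mid_b in the frame of pan_top between -0.1 and 0.1 m and z of sink_mid_b in the frame of pan_top between -0.006 and 0.01 m and angle between sink_mid_b's own z axis and vertical below 0.2 rad) or (x of sink_mid_b in the frame of rack between 0.02 and 0.07 m and y of sink_mid_b in the frame of rack between -0.16 and 0.16 m and z of sink_mid_b in the frame of rack between 0.02 and 0.055 m and angle between sink_mid_b's own z axis and vertical between 0.4 and 0.8 rad) or (x of sink_mid_b in the frame of card between -0.07 and 0.07 m and y of sink_mid_b in the frame of card between -0.07 and 0.07 m and z of sink_mid_b in the frame of card between -0.002 and 0.014 m and angle between sink_mid_b's own z axis and vertical below 0.2 rad)) and ((x of sink_short in the frame of pan_top between -0.095 and 0.04 m and y of sink_short in the frame of pan_top between -0.1 and 0.1 m and z of sink_short in the frame of pan_top between -0.006 and 0.01 m and angle between sink_short's own z axis and vertical below 0.2 rad) or (x of sink_short in the frame of rack between 0.02 and 0.07 m and y of sink_short in the frame of rack between -0.16 and 0.16 m and z of sink_short in the frame of rack between 0.02 and 0.055 m and angle between sink_short's own z axis and vertical between 0.4 and 0.8 rad) or (x of sink_short in the frame of card between -0.07 and 0.07 m and y of sink_short in the frame of card between -0.07 and 0.07 m and z of sink_short in the frame of card between -0.002 and 0.014 m and angle between sink_short's own z axis and vertical below 0.2 rad))); the robot touches nothing.
It fails at once if one of the other things on the bench is moved by more than 30 mm (distance of any of multimeter, power_strip, flux_jar, solder_reel, driver, tin from where it was at the start of the episode above 0.03 m).
It also fails if it takes over 72 s, if anything falls off the work surface, if the arm or the gripper's body presses on something with over 40 N, if the wrist force passes 120 N, or if a joint passes its speed limit or range.

ROBOT

A 6-joint arm with a two-finger parallel gripper is mounted at the origin on the work surface. World frame = base frame: x ahead of the robot, y to its left, z up, the work surface at z = 0. Lengths are in m, angles in rad, forces in N, time in s.
With the tool pointing down it reaches from about 0.25 to 0.775 m from the base axis. Payload 4 kg.
Tool frame: the origin (TCP) lies on the centre line of the jaws, within the pads' length; the fingertips stand robot.tips_ahead ahead of it and the grasp point (between the pads) lies 8 mm behind it (robot.tips_ahead is the distance from the TCP to the fingertips, in m); z points along the fingers, y is the line along which they close (so a half turn about z gives the same grasp; the last joint's range is limited). The gripper opens to 94 mm and grips with 3 to 60 N. Pads are 16 mm wide; open, the fingers measure 119 mm over their backs; the gripper's body (75 mm by 177 mm) begins 78 mm behind the grasp point.
Start: joints at [-0.103, 0.087, 1.371, -0, 1.684, -0.103], TCP at [0.55, -0, 0.217] pointing down, gripper open.
Joint ranges: [-3.1, 3.1], [-0.76, 2.03], [0.27, 2.55], [-1.08, 4.22], [0.17, 2.65], [-2.57, 2.57]. Speed limits (rad/s): [2.79, 2.79, 3.14, 3.14, 3.14, 3.14].

INTERFACE

Orientations are given as [roll, pitch, yaw] about the fixed x, y, z axes, in that order (R = Rz(yaw) Ry(pitch) Rx(roll)).
In Python, from bench import robot, snapshot, close_job, spotter gives the robot as it stands. The module is installed in compiled form; this text tells all that it offers.
- The arm moves only by the tool servo_tool, never from a script. Its argument "commands" is one flat list of numbers, 7 for each row, row after row: the shift along the tool's x, y, z in m, then the turn, a rotation vector about the tool's x, y, z in degrees, then the finger opening in m, from 0 to 0.094. In form: [x, y, z, ax, ay, az, grip, x, y, z, ax, ay, az, grip, ...]. A call has 1 to 10 rows; each row is the pose to reach, as a shift and turn from the pose commanded when the call began, along the tool's axes at that moment; what a row does not reach only later rows make up. A row lasts 1/8 s, in which the tool goes at most 62.5 mm and 10.7 degrees, less where a joint would pass 70% of its speed; a pose out of reach is approached as far as the arm can. A call with a gripper value outside its range is refused whole. The fingers move at their own pace and stop on an object; the grip force is fixed at half the most. Time passes only in rows, so rows that repeat a pose let the fingers close. It gives the time, the measured TCP pose, the force, the opening and the grip force at its end, in the units of the state.
- robot.get_obs(): the state, without advancing time (a new reading comes with each control period).
- snapshot(name): name is "scene" or "side" or "wrist"; returns a dict with "img" (420x560x3 uint8, blue, green, red), "camera_matrix" (3x3 intrinsics, pixels), "extrinsics" (4x4, takes a point from camera to world coordinates); the wrist camera has in their place "hand_eye" (4x4, takes a point from camera to tool coordinates, whose origin is the TCP and whose axes are the flange's). Camera axes: x right, y down, z forward; pixel columns grow to the right and rows downward; lengths in m; the calibration is good to about 2 mm. A picture is of the moment at which its call begins: read the wrist's pose just before it. There is no depth.
- close_job(): hands the job in; it is judged then, once.
Trained networks look in a picture, given as the dict that the camera call returned (one of the last four; its "shot" number tells which), for a name from the list of things; names that differ only in an ending like _2 or _b are one class to them, and where a whole thing is asked for, a point or a joint stands for the part that bears it (a point fixed in the world has none). Each returns a list of dicts, best first, with "conf" (0 to 1); they miss things now and then, are a little off and sometimes report something else, mostly with a low value. They report only what shows in the picture. A call takes as long as a camera call. They do not tell look-alikes from the thing itself.
- spotter.trace(name, picture): "region" (420x560 bool, what is visible of it) and "box" ([left, top, width, height] in pixels, round what is visible of it).
The state is a dict: "time": time; "joint_positions": joint angles; "qvel": joint speeds; "joint_torque": joint torques, N m; "tool_pos": TCP position; "ee_rot": TCP orientation; "wrist_force": force on the tool from outside, world axes, zero at the start; "wrist_torque": the same for the moment, N m; "width": finger opening in m; "finger_force": force on a finger pad.
Only numpy, scipy, OpenCV 4.12 (cv2) and the standard library are available. Lean on these libraries where they do the work, as an engineer would, in place of code of your own. Each camera call takes 0.05 s, during which the arm holds its last target. There are 200 camera calls.

## Working session

There is one attempt and no reset: what is moved stays moved. The work goes in short steps, Python scripts to look and compute and a tool call to move; the robot and the scene stay as the last step left them, time stands still between calls to the robot, and variables do not carry over. Pictures are saved under pics/ and viewed, at most 13 in all, crops included, and the job is handed in when it is done.

Besides the shell and the picture viewer there is one more tool, called after "Request:" by a JSON object that holds its "method" and its "body", one argument or row to a line. servo_tool: Moves the arm, as the interface text tells. Its arguments: {"type":"object","properties":{"commands":{"type":"array","items":{"type":"number"}}},"required":["commands"]}

```bash
mkdir -p pics; python3 - <<'E'
from bench import robot, snapshot, spotter
import cv2, numpy as np
o=robot.get_obs(); print(o['tool_pos'],o['ee_rot'],o['time'],robot.tips_ahead)
ims=[]
for n in ['scene','side']:
    p=snapshot(n); ims.append(p['img'])
    print(n,p['camera_matrix'].tolist(),np.round(p['extrinsics'],4).tolist())
    for t in ['pan','scale','rack','transformer','card','sink_long','sink_mid_a','sink_short','light_bar','pointer','band','flux_jar','tin','solder_reel','multimeter','power_strip','driver']:
        try: print(t,[(list(map(int,d['box'])),round(d['conf'],2)) for d in spotter.trace(t,p)][:4])
        except Exception as e: print(t,e)
    cv2.imwrite(f'pics/{n}0.png',cv2.resize(p['img'],(800,600),interpolation=cv2.INTER_CUBIC))
E
```

```text
[5.49487381e-01 4.48694066e-05 2.15333268e-01] [-3.13946194e+00 -1.91135739e-04  1.57078733e+00] 0.0 0.011
scene [[454.24506896451936, 0.0, 291.7642423367295], [0.0, 454.24506896451936, 204.6973383556232], [0.0, 0.0, 1.0]] [[-0.4462, 0.5765, -0.6845, 1.4304], [0.8948, 0.3008, -0.3299, 0.451], [0.0157, -0.7597, -0.65, 1.0582], [0.0, 0.0, 0.0, 1.0]]
pan [([178, 194, 84, 51], 0.71)]
scale [([175, 190, 89, 75], 0.6)]
rack [([280, 222, 140, 101], 0.68), ([155, 178, 26, 10], 0.55), ([177, 190, 86, 72], 0.2)]
transformer [([358, 227, 46, 39], 0.59), ([281, 223, 139, 104], 0.3)]
card [([280, 213, 52, 30], 0.62), ([203, 194, 19, 13], 0.46)]
sink_long [([307, 244, 19, 31], 0.61), ([259, 254, 18, 26], 0.58)]
sink_mid_a [([433, 234, 20, 26], 0.83), ([376, 270, 20, 26], 0.78), ([395, 207, 27, 15], 0.71)]
sink_short [([330, 258, 18, 27], 0.7), ([378, 269, 18, 27], 0.43)]
light_bar [([284, 226, 137, 97], 0.94)]
pointer [([177, 194, 88, 50], 0.91)]
band [([176, 190, 90, 75], 0.57)]
flux_jar [([256, 251, 21, 30], 0.96), ([309, 243, 17, 31], 0.43)]
tin [([440, 259, 31, 39], 0.76), ([331, 257, 17, 28],
[... 734 characters left out ...]
20, 41, 36], 0.56), ([296, 224, 15, 20], 0.24)]
sink_long [([301, 183, 14, 19], 0.65)]
sink_mid_a [([205, 152, 22, 14], 0.74), ([276, 149, 17, 17], 0.58), ([178, 181, 25, 13], 0.53), ([293, 228, 85, 88], 0.28)]
sink_short [([238, 298, 70, 49], 0.62), ([303, 185, 4, 3], 0.58)]
light_bar [([267, 138, 68, 84], 0.73)]
pointer [([292, 233, 82, 76], 0.64)]
band [([322, 210, 21, 27], 0.65), ([291, 230, 84, 89], 0.63)]
flux_jar [([319, 208, 21, 30], 0.65)]
tin [([237, 134, 19, 19], 0.63), ([236, 298, 70, 49], 0.46)]
solder_reel []
multimeter [([221, 175, 42, 23], 0.9), ([290, 234, 88, 76], 0.46)]
power_strip [([240, 300, 67, 46], 0.95), ([264, 141, 72, 82], 0.35)]
driver [([308, 350, 23, 62], 0.58)]
```

View pics/scene0.png

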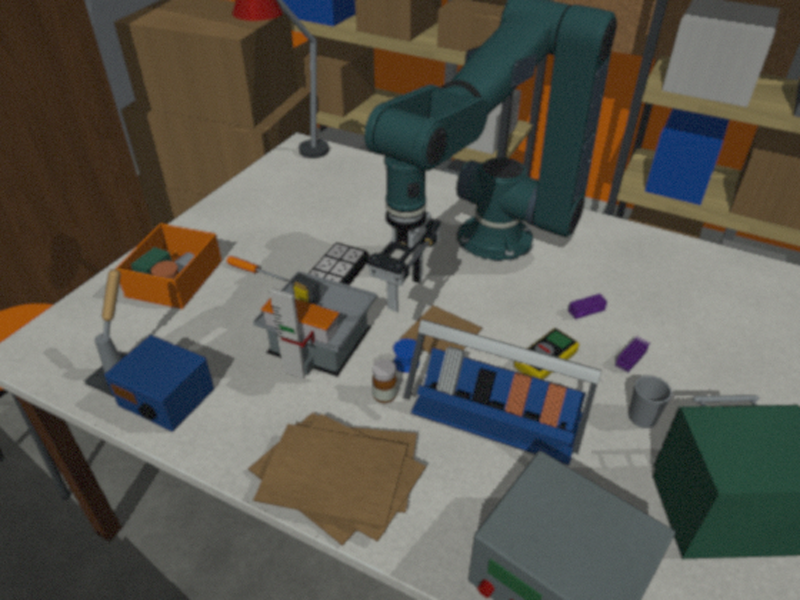

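View pics/side0.png

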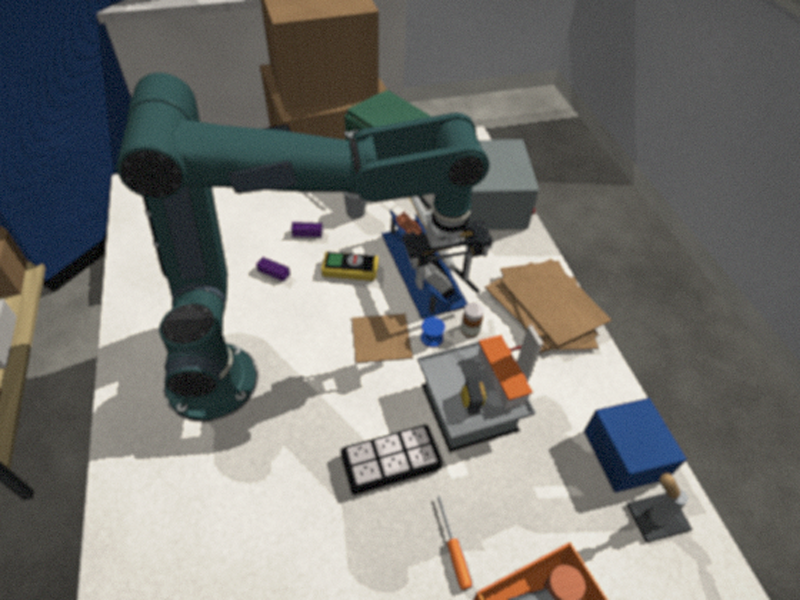

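The scene shows the rack at 800-scale (500,400), with silver, black, copper and copper sinks from left to right. Two purple look-alikes lie on the bench at (588,305) and (632,353). The card is at (380,338) in the side view, and the transformer on the pan is at (473,390). Next I'll back-project the regions.

```bash
cat > lib.py <<'E'
import numpy as np, cv2
from scipy.spatial.transform import Rotation as Rr
from bench import robot, snapshot, spotter
def shot(n):
    o=robot.get_obs(); p=snapshot(n)
    if n=='wrist':
        T=np.eye(4); T[:3,:3]=Rr.from_euler('xyz',o['ee_rot']).as_matrix(); T[:3,3]=o['tool_pos']
        p['E']=T@p['hand_eye']
    else: p['E']=p['extrinsics']
    return p
def bp(p,uv,z):
    uv=np.atleast_2d(uv).astype(float); K=p['camera_matrix']
    d=np.c_[(uv-K[:2,2])/K[0,0],np.ones(len(uv))]@p['E'][:3,:3].T
    c=p['E'][:3,3]; return c+d*((z-c[2])/d[:,2])[:,None]
def pj(p,X):
    X=np.atleast_2d(X); q=(X-p['E'][:3,3])@p['E'][:3,:3]
    return q[:,:2]/q[:,2:]*p['camera_matrix'][0,0]+p['camera_matrix'][:2,2]
def rect(p,name,z,i=0):
    r=spotter.trace(name,p)[i]['region']; v,u=np.nonzero(r)
    X=bp(p,np.c_[u,v],z)[:,:2]
    (c,s,a)=cv2.minAreaRect((X*1000).astype(np.float32)); return np.round(c,0),np.round(s,0),round(a,1)
E
python3 - <<'E'
from lib import *
s=shot('side'); c=shot('scene'); w=shot('wrist')
for p,pn in((s,'side'),(c,'scene')):
    for n,z in [('card',.004),('pan',.1),('rack',.03),('transformer',.151),('flux_jar',.04),('solder_reel',.025),('power_strip',.042)]:
        try: print(pn,n,rect(p,n,z))
        except Exception as e: print(pn,n,e)
print(np.round(w['hand_eye'],4).tolist(),w['camera_matrix'][0,0],w['camera_matrix'][:2,2])
k=1/1.42857
print('card side',bp(s,np.array([[352,318],[408,316],[411,357],[356,361]])*.7,.004).round(3).tolist())
print('rack base scene z0',bp(c,np.array([[415,410],[575,453]])*.7,0).round(3).tolist())
print('bar ends scene z?.16',bp(c,np.array([[420,325],[598,374]])*.7,.175).round(3).tolist())
print('column top scene .235',bp(c,np.array([[270,292],[297,295]])*.7,.235).round(3).tolist())
print('column foot scene',bp(c,np.array([[281,372],[303,377]])*.7,.0).round(3).tolist())
print('pan side',bp(s,np.array([[420,360],[490,343],[530,405],[455,435]])*.7,.103).round(3).tolist())
a=cv2.resize(c['img'][175:325,160:430],None,fx=2.96,fy=2.96,interpolation=cv2.INTER_CUBIC)
cv2.imwrite('pics/c1.png',a)
cv2.imwrite('pics/w1.png',w['img'])
E
```

```text
side card (array([422.,  30.]), array([149., 142.]), 80.9)
side pan (array([ 590., -207.]), array([237., 215.]), 3.5)
side rack (array([596., 265.]), array([181., 447.]), 5.0)
side transformer (array([ 541., -261.]), array([87., 50.]), 76.5)
side flux_jar (array([648.,   6.]), array([107.,  46.]), 70.2)
side solder_reel (array([546.,   1.]), array([94., 57.]), 74.0)
side power_strip (array([ 362., -306.]), array([201., 113.]), 3.4)
scene card list index out of range
scene pan (array([ 574., -215.]), array([221., 224.]), 4.4)
scene rack (array([542., 198.]), array([269., 414.]), 4.6)
scene transformer (array([ 575., -229.]), array([116.,  55.]), 44.8)
scene flux_jar (array([641.,  -1.]), array([123.,  53.]), 33.8)
scene solder_reel (array([545., -10.]), array([102.,  47.]), 18.6)
scene power_strip (array([ 341., -287.]), array([148., 119.]), 0.8)
[[-0.0008, -0.9638, -0.2667, 0.0781], [1.0, -0.0003, -0.0019, -0.0007], [0.0017, -0.2667, 0.9638, -0.1682], [0.0, 0.0, 0.0, 1.0]] 309.7391132883893 [280.36726891 214.4191432 ]
card side [[0.362, 0.106, 0.004], [0.504, 0.079, 0.004], [0.478, -0.046, 0.004], [0.345, -0.026, 0.004]]
rack base scene z0 [[0.653, 0.078, 0.0], [0.605, 0.404, 0.0]]
bar ends scene z?.16 [[0.586, 0.053, 0.175], [0.553, 0.401, 0.175]]
column top scene .235 [[0.694, -0.22, 0.235], [0.678, -0.169, 0.235]]
column foot scene [[0.693, -0.23, 0.0], [0.683, -0.179, 0.0]]
pan side [[0.473, -0.123, 0.103], [0.641, -0.115, 0.103], [0.667, -0.286, 0.103], [0.491, -0.315, 0.103]]
```

View pics/c1.png

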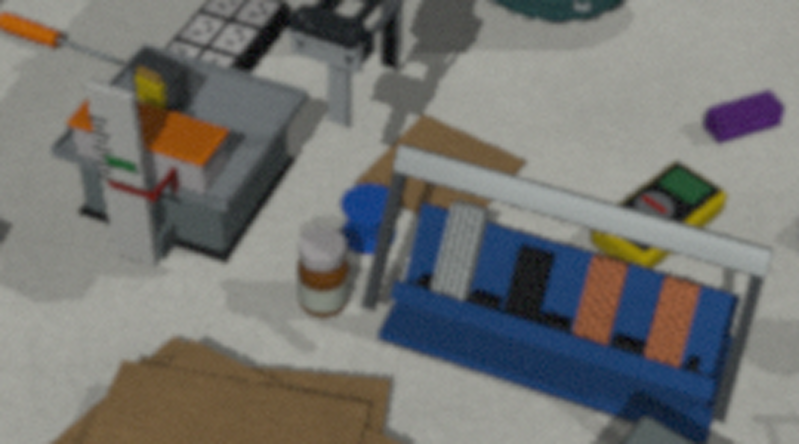

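View pics/w1.png

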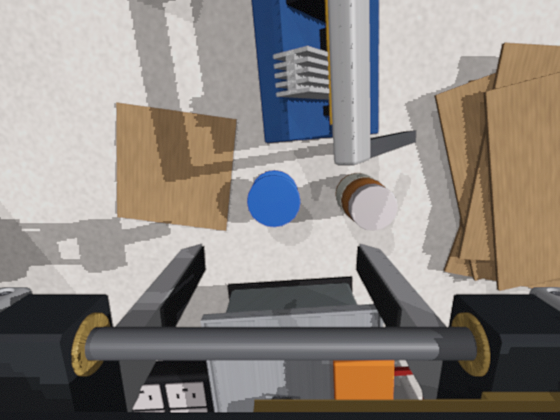

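The side, scene and wrist views agree: card near (0.42, 0.03), pan near (0.57, -0.21) with yaw about 4°, and long, black, copper, copper in the rack from low to high y. I'll move for close wrist views of the rack, then the pan.

Request:
{"method": "servo_tool", "body": {
  "commands": [0.12,-0.02,-0.185,0,0,0,0.094,0.12,-0.02,-0.185,0,0,0,0.094,0.12,-0.02,-0.185,0,0,0,0.094,0.12,-0.02,-0.185,0,0,0,0.094,0.12,-0.02,-0.185,0,0,0,0.094,0.12,-0.02,-0.185,0,0,0,0.094]
}}

```text
time: 3.4
tool_pos: [0.53, 0.1194, 0.3997]
ee_rot: [-3.139, 0.001, 1.57]
wrist_force: [-0.0, -0.2, -0.4]
width: 0.094
finger_force: 0.0
```

```bash
python3 - <<'E'
from lib import *
import pickle
w=shot('wrist'); pickle.dump(w,open('w2.pkl','wb')); cv2.imwrite('pics/w2.png',w['img'])
E
```

Request:
{"method": "servo_tool", "body": {
  "commands": [-0.06,0,0,0,0,0,0.094,-0.12,0,0,0,0,0,0.094,-0.18,0.01,0.02,0,0,0,0.094,-0.24,0.02,0.04,0,0,0,0.094,-0.3,0.03,0.06,0,0,0,0.094,-0.36,0.03,0.08,0,0,0,0.094,-0.42,0.03,0.08,0,0,0,0.094,-0.48,0.03,0.08,0,0,0,0.094,-0.48,0.03,0.08,0,0,0,0.094,-0.48,0.03,0.08,0,0,0,0.094]
}}

```text
time: 4.7
tool_pos: [0.5592, -0.3603, 0.3194]
ee_rot: [-3.139, -0.003, 1.569]
wrist_force: [0.2, -0.3, 0.4]
width: 0.094
finger_force: 0.0
```

```bash
python3 - <<'E'
from lib import *
import pickle
w=shot('wrist'); pickle.dump(w,open('w3.pkl','wb'))
a=pickle.load(open('w2.pkl','rb'))['img']
cv2.imwrite('pics/w23.png',np.hstack([cv2.resize(a[:330],(400,236)),cv2.resize(w['img'][:330],(400,236))]).repeat(1,0) if 0 else np.vstack([a[:300],w['img'][:300]]))
print(robot.get_obs()['tool_pos'],robot.get_obs()['time'])
E
```

```text
[ 0.55959415 -0.35938005  0.3206241 ] 4.75
```

View pics/w23.png

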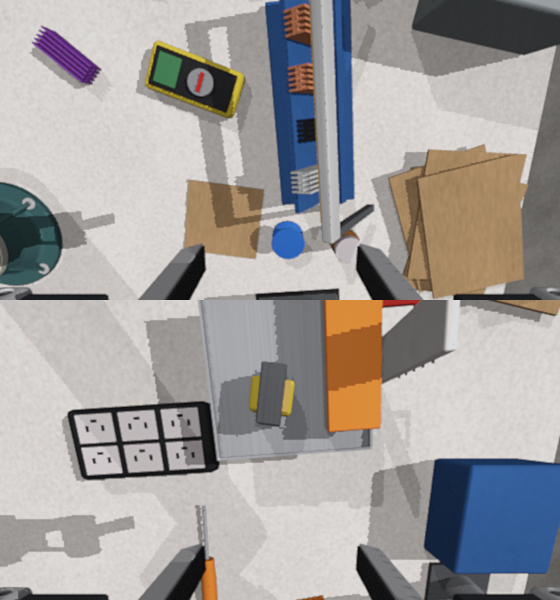

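The rack view (top) shows sink tops at long (305,181), black (306,130), copper (300,77) and copper (297,22). The bar ends at (331,243), and the card corners are (187,180), (264,188), (259,258) and (185,249). The pan view (bottom) shows the transformer top at (257–286, 363–426), with the pan's near rim running from (219,459) to (370,447).

```bash
python3 - <<'E'
from lib import *
import pickle
w2=pickle.load(open('w2.pkl','rb')); w3=pickle.load(open('w3.pkl','rb'))
P=lambda p,q,z:print(z,(bp(p,q,z)*1000)[:,:2].round().astype(int).tolist())
print('card');P(w2,[[187,180],[264,188],[259,258],[185,249]],.004)
print('bar edges top');P(w2,[[312,0],[321,242],[336,0],[341,240]],.195)
print('rack base right edge z0.');P(w2,[[352,90],[354,200],[297,211],[354,198]],.0)
print('trafo');P(w3,[[263,63],[286,65],[281,126],[257,122]],.151)
print('pan rim');P(w3,[[219,159],[370,147],[201,0]],.103)
print('lid');P(w3,[[328,131],[381,128],[326,0]],.147)
for i,q in enumerate([[305,181],[306,130],[300,77],[297,22]]):
    L=[.1,.076,.088,.088][i]; P(w2,[q],.035+L*np.cos(.61))
# masks of blue rack feet etc: project hypotheses
E
```

```text
card
0.004 [[356, 107], [497, 92], [485, -48], [341, -29]]
bar edges top
0.195 [[561, 327], [580, 58], [587, 327], [605, 60]]
rack base right edge z0.
0.0 [[650, 261], [665, 68], [559, 47], [665, 72]]
trafo
0.151 [[540, -219], [563, -221], [558, -279], [533, -275]]
pan rim
0.103 [[482, -317], [666, -303], [472, -147]]
lid
0.147 [[608, -284], [664, -281], [601, -163]]
0.11696480178454796 [[564, 123]]
0.09729324935625644 [[565, 195]]
0.10712902557040219 [[555, 266]]
0.10712902557040219 [[550, 333]]
```

```bash
cat >> lib.py <<'E'
def ori(psi,t=0): # deg yaw, tilt rad (tool leaning outwards)
    return Rr.from_euler('z',psi,degrees=True)*Rr.from_euler('y',-t)*Rr.from_matrix(np.diag([-1.,1,-1]))
def go(*wps):
    o=robot.get_obs(); R0=Rr.from_euler('xyz',o['ee_rot']); p0=np.array(o['tool_pos'])
    print('now',p0.round(4),'t',o['time'],'w',round(o['width'],4),'j',np.round(o['joint_positions'],2))
    for p,R in wps:
        print(R0.inv().apply(np.array(p)-p0).round(4).tolist(),(R0.inv()*R).as_rotvec(degrees=True).round(1).tolist())
E
python3 -c "
from lib import *
go(((.549,-.249,.23),ori(-6.5)),((.549,-.249,.122),ori(-6.5)))"
```

```text
now [ 0.5596 -0.3594  0.3206] t 4.75 w 0.0941 j [-0.66  0.37  0.83  0.    1.95 -0.66]
[0.1102, -0.0105, 0.0908] [0.0, -0.1, -83.5]
[0.1101, -0.0103, 0.1988] [0.0, -0.1, -83.5]
```

Request:
{"method": "servo_tool", "body": {
  "commands": [0.06,-0.005,0,0,0,-20,0.082,0.11,-0.01,0,0,0,-40,0.082,0.11,-0.01,0.04,0,0,-60,0.082,0.11,-0.01,0.07,0,0,-83.5,0.082,0.11,-0.01,0.09,0,0,-83.5,0.082,0.11,-0.01,0.09,0,0,-83.5,0.082,0.11,-0.01,0.09,0,0,-83.5,0.082,0.11,-0.01,0.09,0,0,-83.5,0.082,0.11,-0.01,0.09,0,0,-83.5,0.082]
}}

```text
time: 5.88
tool_pos: [0.55, -0.2482, 0.2322]
ee_rot: [-3.141, 0.001, 3.029]
wrist_force: [-0.9, 0.1, -0.3]
width: 0.082
finger_force: 0.0
```

```bash
python3 - <<'E'
from lib import *
w=shot('wrist')
print('exp top corners',pj(w,[[.549+.113*s*.03-.9936*q*.013,-.249+.9936*s*.03+.113*q*.013,.151] for s in(1,-1) for q in (1,-1)]).round().tolist())
cv2.imwrite('pics/w4.png',w['img'][100:420])
go(((.549,-.249,.122),ori(-6.5)))
E
```

```text
exp top corners [[315.0, 210.0], [314.0, 239.0], [243.0, 210.0], [244.0, 239.0]]
now [ 0.55   -0.2485  0.2322] t 5.925 w 0.0821 j [-0.52  0.2   1.21  0.    1.73 -1.98]
[0.0011, -0.0006, 0.1102] [-0.0, 0.1, -0.0]
```

View pics/w4.png

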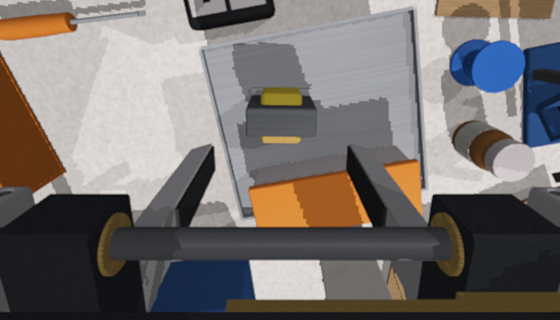

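The transformer top is at u 247–316, v 208–237 full frame, within 2–3 px of the prediction. I'll go down and grip.

Request:
{"method": "servo_tool", "body": {
  "commands": [0.001,0.001,0.06,0,0,0,0.082,0.001,0.001,0.09,0,0,0,0.082,0.001,0.001,0.11,0,0,0,0.082,0.001,0.001,0.11,0,0,0,0.082,0.001,0.001,0.11,0,0,0,0.05,0.001,0.001,0.11,0,0,0,0.05,0.001,0.001,0.11,0,0,0,0.05,0.001,0.001,0.11,0,0,0,0.05]
}}

```text
time: 6.92
tool_pos: [0.55, -0.2484, 0.1231]
ee_rot: [3.141, 0.003, 3.028]
wrist_force: [0.5, 2.4, 4.9]
width: 0.0597
finger_force: 30.0
```

Request:
{"method": "servo_tool", "body": {
  "commands": [0,0,-0.03,0,0,0,0.05,0,0,-0.06,0,0,0,0.05,0,0,-0.1,0,0,0,0.05,0,0,-0.13,0,0,0,0.05,0,0,-0.13,0,0,0,0.05]
}}

```text
time: 7.55
tool_pos: [0.5496, -0.2497, 0.2523]
ee_rot: [-3.14, 0.002, 3.028]
wrist_force: [0.6, -0.4, -6.6]
width: 0.0603
finger_force: 30.0
```

```bash
python3 -c "
from lib import *
go(((.420,.02,.25),ori(-6.5)),((.42,.02,.034),ori(-6.5)))
s=shot('side');import pickle;pickle.dump(s,open('s1.pkl','wb'))"
```

```text
now [ 0.5496 -0.2497  0.2523] t 7.55 w 0.0603 j [-0.52  0.2   1.17 -0.    1.77 -1.98]
[0.1594, 0.2533, 0.0015] [-0.1, 0.1, -0.0]
[0.1599, 0.2537, 0.2175] [-0.1, 0.1, -0.0]
```

Request:
{"method": "servo_tool", "body": {
  "commands": [0.036,0.05,0,0,0,0,0.05,0.072,0.1,0,0,0,0,0.05,0.108,0.15,0,0,0,0,0.05,0.144,0.2,0.01,0,0,0,0.05,0.186,0.263,0.05,0,0,0,0.05,0.186,0.263,0.1,0,0,0,0.05,0.186,0.263,0.15,0,0,0,0.05,0.186,0.263,0.19,0,0,0,0.05,0.186,0.263,0.213,0,0,0,0.05,0.186,0.263,0.213,0,0,0,0.05]
}}

```text
time: 8.85
tool_pos: [0.3905, 0.0335, 0.0347]
ee_rot: [-3.141, -0.008, 3.028]
wrist_force: [0.6, 0.5, -7.6]
width: 0.0602
finger_force: 30.0
```

Request:
{"method": "servo_tool", "body": {
  "commands": [0,0,0.005,0,0,0,0.05,0,0,0.008,0,0,0,0.05,0,0,0.008,0,0,0,0.05]
}}

```text
time: 9.22
tool_pos: [0.3943, 0.0334, 0.0314]
ee_rot: [-3.141, 0.0, 3.028]
wrist_force: [-2.1, 0.7, -2.0]
width: 0.0596
finger_force: 30.0
```

Request:
{"method": "servo_tool", "body": {
  "commands": [0,0,0.001,0,0,0,0.082,0,0,0,0,0,0,0.082,0,0,0,0,0,0,0.082,0,0,-0.05,0,0,0,0.082,0,0,-0.11,0,0,0,0.06,0,0,-0.17,0,0,0,0.06,0,0,-0.23,0,0,0,0.06,0,0,-0.24,0,0,0,0.06,0,0,-0.24,0,0,0,0.06]
}}

```text
time: 10.35
tool_pos: [0.3945, 0.0335, 0.2709]
ee_rot: [3.142, 0.002, 3.028]
wrist_force: [0.0, 0.2, -0.8]
width: 0.0599
finger_force: 0.0
```

```bash
cat >> lib.py <<'E'
RO=np.array([.562,.231,0.]); RY=4.0; LEAN=.61
PO=np.array([.567,-.208,0.]); PY=4.0
def rk(x,y,z=0): return RO+Rr.from_euler('z',RY,degrees=True).apply([x,y,z])
def pn(x,y,z=0): return PO+Rr.from_euler('z',PY,degrees=True).apply([x,y,z])
def slot(y,s,n=0): # point s up the slope from the foot's middle
    return rk(.045-s*np.sin(LEAN)+n*np.cos(LEAN),y,.035+s*np.cos(LEAN)+n*np.sin(LEAN))
E
python3 - <<'E'
from lib import *
import pickle
c=shot('scene'); s=shot('side'); pickle.dump((c,s),open('cs.pkl','wb'))
A=ori(RY,LEAN)
for n,y,L in(('long',-.108,.1),('copper',.036,.088)):
    print(n); go((slot(y,L+.12),A),(slot(y,L-.03),A))
a=cv2.resize(c['img'][180:280,160:290],(520,400),interpolation=cv2.INTER_CUBIC)
b=cv2.resize(s['img'][205:305,240:310],(280,400),interpolation=cv2.INTER_CUBIC)
cv2.imwrite('pics/cs.png',np.hstack([a,b]))
print('transformer',[(d['box'],d['conf']) for d in spotter.trace('transformer',s)[:1]])
# predicted pointer pixels vs pan joint, and band (z of pointer=.195-d)
for d in (0,.01,.02,.03,.04,.052): print(d,((pj(c,[pn(.143,0,.195-d)])-[160,180])*4).round().tolist(),((pj(c,[pn(-.095,.1025,.173-d),pn(.095,.1025,.173-d)])-[160,180])*4).round().tolist())
E
```

```text
long
now [0.3934 0.0335 0.2685] t 10.45 w 0.06 j [-0.06 -0.26  1.59  0.    1.82 -1.52]
[-0.0853, 0.0944, 0.0529] [-3.2, -35.0, -10.2]
[-0.1702, 0.11, 0.1755] [-3.2, -35.0, -10.2]
copper
now [0.3934 0.0335 0.2685] t 10.45 w 0.06 j [-0.06 -0.26  1.59  0.    1.82 -1.52]
[-0.0659, 0.2372, 0.0627] [-3.2, -35.0, -10.2]
[-0.1508, 0.2529, 0.1854] [-3.2, -35.0, -10.2]
transformer [([253.5, 219.1, 11.0, 24.2], 0.73)]
0 [[136.0, 163.0]] [[416.0, 31.0], [301.0, 183.0]]
0.01 [[138.0, 174.0]] [[416.0, 41.0], [302.0, 193.0]]
0.02 [[140.0, 184.0]] [[416.0, 50.0], [303.0, 204.0]]
0.03 [[142.0, 195.0]] [[416.0, 60.0], [304.0, 214.0]]
0.04 [[143.0, 205.0]] [[417.0, 70.0], [305.0, 224.0]]
0.052 [[145.0, 217.0]] [[417.0, 81.0], [306.0, 235.0]]
```

View pics/cs.png

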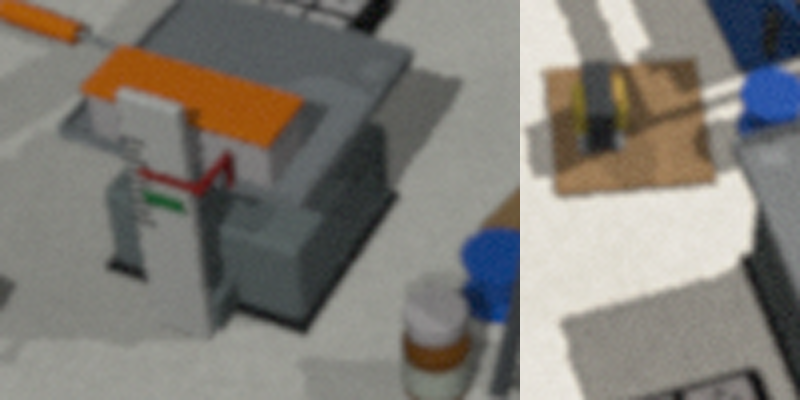

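The transformer stands on the card in the right crop. The pointer, at (165,181), is about 22 px (~21 mm) above the band at (165,203). I'll measure it by colour.

```bash
cat >> lib.py <<'E'
def pan_joint(c):
    im=c['img'].astype(int); B,G,R=im[180:262,175:240].transpose(2,0,1)
    red=(R-np.maximum(G,B)); red=np.where((red>35)&(G<70),red,0); gr=np.where(G-np.maximum(R,B)>20,G-np.maximum(R,B),0)
    vv,uu=np.mgrid[180:262,175:240]
    gc=np.array([(gr*uu).sum(),(gr*vv).sum()])/max(gr.sum(),1)
    m=(abs(uu-gc[0])<=3); rc=np.array([(red*m*uu).sum(),(red*m*vv).sum()])/max((red*m).sum(),1)
    # height of a point on the pointer's face (plane x=.143 in scale frame) by ray
    def hz(uv):
        n=Rr.from_euler('z',PY,degrees=True).apply([1,0,0]); K=c['camera_matrix']
        d=np.r_[(uv-K[:2,2])/K[0,0],1]@c['E'][:3,:3].T; o=c['E'][:3,3]
        return (o+d*((PO+n*.143-o)@n)/(d@n))[2]
    print('green',gc.round(2),(gr>0).sum(),'red',rc.round(2),((red*m)>0).sum(),'z',round(hz(gc),4),round(hz(rc),4),'joint',round(.052-(hz(rc)-hz(gc)),4))
E
python3 - <<'E'
from lib import *
import pickle
c,s=pickle.load(open('cs.pkl','rb')); pan_joint(c)
im=cv2.imread('pics/scene0.png'); c['img']=cv2.resize(im,(560,420),interpolation=cv2.INTER_AREA); pan_joint(c)
E
```

```text
green [200.09 229.82] 23 red [200.43 224.31] 10 z 0.1662 0.189 joint 0.0292
green [200.28 229.89] 25 red [200.85 237.86] 9 z 0.1662 0.1336 joint 0.0845
```

```bash
python3 - <<'E'
from lib import *
import pickle
c,s=pickle.load(open('cs.pkl','rb'))
def hz(uv,x):
    n=Rr.from_euler('z',PY,degrees=True).apply([1,0,0]); K=c['camera_matrix']
    d=np.r_[(np.array(uv)-K[:2,2])/K[0,0],1]@c['E'][:3,:3].T; o=c['E'][:3,3]
    return (o+d*((PO+n*x-o)@n)/(d@n))[2]
for x in(.115,.12,.125,.13,.135): print(x,'band',hz([200.09,229.82],x).round(4),'red0',hz([200.85,237.86],x).round(4),'red1',hz([200.43,224.31],x).round(4))
E
```

```text
0.115 band 0.1335 red0 0.0997 red1 0.1572
0.12 band 0.1394 red0 0.1058 red1 0.1629
0.125 band 0.1452 red0 0.1118 red1 0.1686
0.13 band 0.151 red0 0.1179 red1 0.1742
0.135 band 0.1569 red0 0.1239 red1 0.1799
```

Request:
{"method": "servo_tool", "body": {
  "commands": [-0.02,0.02,0,0,-9,0,0.06,-0.04,0.05,0,0,-18,-4,0.06,-0.06,0.08,0.02,0,-27,-8,0.06,-0.085,0.094,0.053,-3.2,-35,-10.2,0.06,-0.085,0.094,0.053,-3.2,-35,-10.2,0.06,-0.085,0.094,0.053,-3.2,-35,-10.2,0.06]
}}

```text
time: 11.25
tool_pos: [0.4901, 0.1169, 0.2197]
ee_rot: [-3.141, 0.614, -3.072]
wrist_force: [1.3, 0.6, 0.9]
width: 0.0601
finger_force: 0.0
```

```bash
sed -i "s/o+d\*((PO+n\*.143-o)@n)/o+d*((PO+n*X-o)@n)/; s/def hz(uv):/def hz(uv,X=.136):/" lib.py; python3 - <<'E'
import re
t=open('lib.py').read(); t=re.sub(r"'z',round\(hz\(gc\).*\)\)\n","'joint',round(.195-hz(rc),4))\n",t); open('lib.py','w').write(t)
E
python3 - <<'E'
from lib import *
import pickle
A=ori(RY,LEAN); go((slot(-.108,.22),A),(slot(-.108,.07),A))
w=shot('wrist'); im=w['img'].copy()
for y,L in((-.108,.1),(-.036,.076),(.036,.088)):
    q=pj(w,[rk(*( [.045-L*np.sin(LEAN)+n*np.cos(LEAN),y+dy,.035+L*np.cos(LEAN)+n*np.sin(LEAN)])) for n,dy in((.016,.016),(.016,-.016),(-.016,-.016),(-.016,.016))])
    cv2.polylines(im,[q.round().astype(int)],True,(0,0,255),1)
cv2.imwrite('pics/w5.png',im)
c,s=pickle.load(open('cs.pkl','rb')); pan_joint(c)
E
```

```text
now [0.4901 0.1169 0.2197] t 11.25 w 0.0601 j [ 0.16 -0.46  1.94 -0.06  1.05 -1.47]
[0.0036, 0.0008, 0.0028] [-0.1, 0.2, -0.0]
[0.0041, 0.001, 0.1528] [-0.1, 0.2, -0.0]
green [200.09 229.82] 23 red [200.43 224.31] 10 joint 0.0139
```

View pics/w5.png

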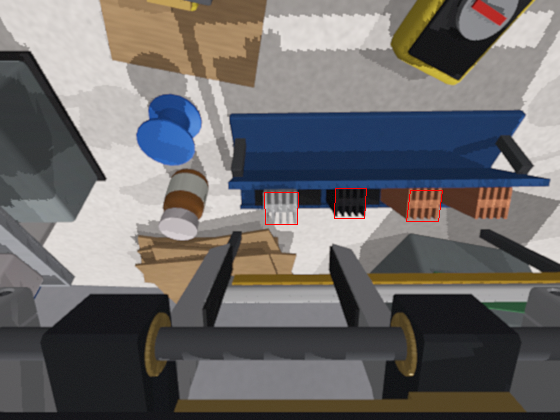

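The predicted outlines sit on the sink tops to within 1–2 px: silver (281,208), black (349,203), copper (423,205). So the rack model is right, and I'll go in along the long sink.

Request:
{"method": "servo_tool", "body": {
  "commands": [0.004,0.001,0.05,0,0,0,0.06,0.004,0.001,0.1,0,0,0,0.06,0.004,0.001,0.135,0,0,0,0.06,0.004,0.001,0.153,0,0,0,0.06,0.004,0.001,0.153,0,0,0,0.06,0.004,0.001,0.153,0,0,0,0.02,0.004,0.001,0.153,0,0,0,0.02,0.004,0.001,0.153,0,0,0,0.02,0.004,0.001,0.153,0,0,0,0.02]
}}

```text
time: 12.42
tool_pos: [0.5742, 0.1241, 0.0913]
ee_rot: [-3.141, 0.615, -3.071]
wrist_force: [0.3, -0.7, 3.2]
width: 0.0318
finger_force: 30.0
```

Request:
{"method": "servo_tool", "body": {
  "commands": [0,0,-0.03,0,0,0,0.02,0,0,-0.08,0,0,0,0.02,0,0,-0.13,0,0,0,0.02,0,0,-0.18,0,0,0,0.02,0,0,-0.21,0,0,0,0.02,0,0,-0.21,0,0,0,0.02]
}}

```text
time: 13.18
tool_pos: [0.4529, 0.116, 0.2642]
ee_rot: [3.141, 0.617, -3.071]
wrist_force: [-0.2, -0.4, -3.1]
width: 0.0321
finger_force: 30.0
```

```bash
python3 - <<'E'
from lib import *
B=ori(PY); f=.07  # TCP above foot
for z in (.35,.165-.014+.004+f): go((pn(-.05,-.06,z),B))
go((np.array([.44,0,.35]),B))
E
```

```text
now [0.4529 0.116  0.2642] t 13.175 w 0.0321 j [ 0.17 -0.56  1.92 -0.06  1.17 -1.46]
[-0.083, -0.3912, -0.0464] [0.0, 35.3, 0.0]
now [0.4529 0.116  0.2642] t 13.175 w 0.0321 j [ 0.17 -0.56  1.92 -0.06  1.17 -1.46]
[-0.0107, -0.3912, 0.0555] [0.0, 35.3, 0.0]
now [0.4529 0.116  0.2642] t 13.175 w 0.0321 j [ 0.17 -0.56  1.92 -0.06  1.17 -1.46]
[-0.0324, -0.1148, -0.0822] [0.0, 35.3, 0.0]
```

Request:
{"method": "servo_tool", "body": {
  "commands": [-0.02,-0.05,-0.05,0,10,0,0.02,-0.032,-0.1,-0.08,0,20,0,0.02,-0.045,-0.16,-0.07,0,30,0,0.02,-0.055,-0.22,-0.06,0,35.3,0,0.02,-0.07,-0.28,-0.05,0,35.3,0,0.02,-0.083,-0.34,-0.046,0,35.3,0,0.02,-0.083,-0.391,-0.046,0,35.3,0,0.02,-0.05,-0.391,0,0,35.3,0,0.02,-0.035,-0.391,0.021,0,35.3,0,0.02,-0.035,-0.391,0.021,0,35.3,0,0.02]
}}

```text
time: 14.42
tool_pos: [0.5199, -0.271, 0.2584]
ee_rot: [3.135, -0.012, -3.072]
wrist_force: [0.1, -0.2, -2.5]
width: 0.0319
finger_force: 30.0
```

```bash
python3 - <<'E'
from lib import *
go((pn(-.05,-.06,.155+.07),ori(PY)))
w=shot('wrist'); cv2.imwrite('pics/w6.png',w['img'])
E
```

```text
now [ 0.5199 -0.271   0.2584] t 14.425 w 0.0319 j [-0.58  0.18  1.19 -0.    1.79 -2.22]
[-0.0018, -0.0007, 0.0334] [0.4, -0.7, -0.0]
```

View pics/w6.png

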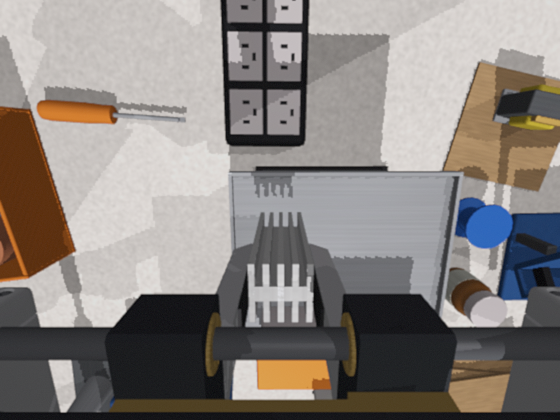

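The long sink is held straight in the jaws above the pan's near-left area, with its foot around (278,215). I'll lower it through the spring travel and release.

Request:
{"method": "servo_tool", "body": {
  "commands": [-0.001,-0.001,0.02,0,0,0,0.02,-0.001,-0.001,0.034,0,0,0,0.02,-0.001,-0.001,0.04,0,0,0,0.02,-0.001,-0.001,0.046,0,0,0,0.02,-0.001,-0.001,0.052,0,0,0,0.02,-0.001,-0.001,0.058,0,0,0,0.02,-0.001,-0.001,0.062,0,0,0,0.02,-0.001,-0.001,0.064,0,0,0,0.02,-0.001,-0.001,0.064,0,0,0,0.02]
}}

```text
time: 15.6
tool_pos: [0.5223, -0.2725, 0.2011]
ee_rot: [-3.141, -0.003, -3.071]
wrist_force: [0.8, -0.2, -0.5]
width: 0.0321
finger_force: 30.0
```

Request:
{"method": "servo_tool", "body": {
  "commands": [0,0,0,0,0,0,0.052,0,0,0,0,0,0,0.052,0,0,0,0,0,0,0.052,0,0,-0.03,0,0,0,0.052,0,0,-0.08,0,0,0,0.06,0,0,-0.13,0,0,0,0.06,0,0,-0.15,0,0,0,0.06,0,0,-0.15,0,0,0,0.06]
}}

```text
time: 16.6
tool_pos: [0.523, -0.2726, 0.3534]
ee_rot: [-3.138, 0.0, -3.071]
wrist_force: [-0.1, -0.2, -0.7]
width: 0.0599
finger_force: 0.0
```

```bash
python3 - <<'E'
from lib import *
A=ori(RY,LEAN); go((slot(.036,.208),A),(slot(.036,.058),A))
c=shot('scene'); pan_joint(c); import pickle; pickle.dump(c,open('c3.pkl','wb'))
E
```

```text
now [ 0.523  -0.2726  0.3534] t 16.6 w 0.0599 j [-0.58  0.19  0.98 -0.    1.96 -2.22]
[0.0, 0.5362, 0.1461] [-0.2, -34.9, 0.1]
[-0.0859, 0.5366, 0.2691] [-0.2, -34.9, 0.1]
green [0. 0.] 0 red [0. 0.] 0 joint -0.5268
```

Request:
{"method": "servo_tool", "body": {
  "commands": [0,0.06,0,0,0,0,0.06,0,0.12,0,0,0,0,0.06,0,0.18,0,0,0,0,0.06,0,0.24,0.0,0,0,0,0.06,0,0.3,0.0,0,-5,0,0.06,0,0.36,0.0,0,-12,0,0.06,0,0.42,0.02,0,-20,0,0.06,0,0.48,0.05,0,-28,0,0.06,0,0.536,0.1,0,-34.9,0,0.06,0,0.536,0.14,0,-34.9,0,0.06]
}}

```text
time: 17.9
tool_pos: [0.4808, 0.2648, 0.2065]
ee_rot: [-3.14, 0.604, -3.064]
wrist_force: [0.4, -0.2, -0.2]
width: 0.06
finger_force: 0.0
```

```bash
python3 - <<'E'
from lib import *
A=ori(RY,LEAN); go((slot(.036,.208),A),(slot(.036,.058),A))
c=shot('scene'); pan_joint(c)
E
```

```text
now [0.4808 0.2648 0.2065] t 17.9 w 0.06 j [ 0.57 -0.28  1.84 -0.31  1.05 -1.  ]
[-0.0031, -0.0035, 0.0034] [0.2, -0.4, 0.4]
[-0.0041, -0.0039, 0.1534] [0.2, -0.4, 0.4]
green [0. 0.] 0 red [0. 0.] 0 joint -0.5268
```

```bash
python3 - <<'E'
from lib import *
c=shot('scene'); im=c['img'].astype(int)
B,G,R=im.transpose(2,0,1)
g=G-np.maximum(R,B); r=R-np.maximum(G,B)
print(g[215:250,185:215].max(), r[215:250,185:215].max(), im[225:240:2,200].tolist())
cv2.imwrite('pics/c4.png',np.hstack([cv2.resize(c['img'][180:280,160:290],(520,400),interpolation=cv2.INTER_CUBIC),cv2.resize(c['img'],(280,210))[:, :].repeat(1,0) if 0 else np.pad(cv2.resize(c['img'],(280,210)),((0,190),(0,0),(0,0)))]))
E
```

```text
10 75 [[127, 131, 130], [122, 129, 124], [52, 67, 86], [64, 66, 103], [125, 130, 129], [128, 133, 129], [127, 130, 128], [124, 129, 129]]
```

View pics/c4.png

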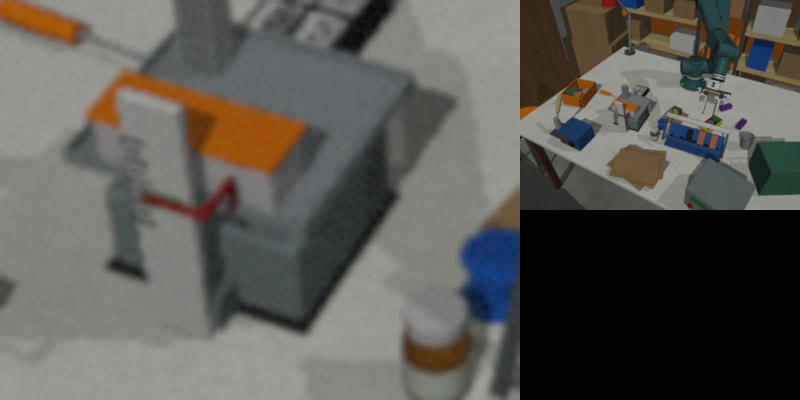

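The long sink stands on the pan. The pointer now covers the band because of parallax: row ≈230 gives joint ≈0.038, as expected, so one copper (~12 mm) should bring it to ≈0.050. I'll fetch the copper at slot +36.

Request:
{"method": "servo_tool", "body": {
  "commands": [-0.003,-0.0035,0.04,0,0,0,0.06,-0.004,-0.004,0.09,0,0,0,0.06,-0.004,-0.004,0.13,0,0,0,0.06,-0.004,-0.004,0.153,0,0,0,0.06,-0.004,-0.004,0.153,0,0,0,0.06,-0.004,-0.004,0.153,0,0,0,0.02,-0.004,-0.004,0.153,0,0,0,0.02,-0.004,-0.004,0.153,0,0,0,0.02,-0.004,-0.004,0.153,0,0,0,0.02]
}}

```text
time: 19.12
tool_pos: [0.5752, 0.2653, 0.0889]
ee_rot: [3.141, 0.608, -3.071]
wrist_force: [-2.1, -1.6, 3.8]
width: 0.0321
finger_force: 30.0
```

Request:
{"method": "servo_tool", "body": {
  "commands": [0,0,-0.03,0,0,0,0.02,0,0,-0.08,0,0,0,0.02,0,0,-0.13,0,0,0,0.02,0,0,-0.18,0,0,0,0.02,0,0,-0.21,0,0,0,0.02,0,0,-0.21,0,0,0,0.02]
}}

```text
time: 19.88
tool_pos: [0.4556, 0.257, 0.2629]
ee_rot: [3.139, 0.61, -3.072]
wrist_force: [0.2, 0.9, -0.8]
width: 0.032
finger_force: 30.0
```

```bash
python3 - <<'E'
from lib import *
B=ori(PY)
go((pn(-.05,.03,.30),B),(pn(-.05,.03,.22),B),((.43,.15,.33),B))
E
```

```text
now [0.4556 0.257  0.2629] t 19.875 w 0.032 j [ 0.59 -0.36  1.79 -0.31  1.18 -1.01]
[-0.0447, -0.4416, -0.0152] [0.2, 35.0, 0.1]
[0.0012, -0.4417, 0.0503] [0.2, 35.0, 0.1]
[-0.0114, -0.1047, -0.0742] [0.2, 35.0, 0.1]
```

Request:
{"method": "servo_tool", "body": {
  "commands": [-0.005,-0.05,-0.035,0,10,0,0.02,-0.011,-0.1,-0.07,0,20,0,0.02,-0.015,-0.16,-0.065,0,30,0,0.02,-0.02,-0.22,-0.055,0.2,35,0,0.02,-0.03,-0.28,-0.045,0.2,35,0,0.02,-0.04,-0.34,-0.035,0.2,35,0,0.02,-0.045,-0.4,-0.025,0.2,35,0,0.02,-0.045,-0.442,-0.015,0.2,35,0,0.02,-0.01,-0.442,0.035,0.2,35,0,0.02,-0.01,-0.442,0.035,0.2,35,0,0.02]
}}

```text
time: 21.12
tool_pos: [0.509, -0.1811, 0.2243]
ee_rot: [3.133, -0.027, -3.074]
wrist_force: [-0.3, 0.8, -1.4]
width: 0.0319
finger_force: 30.0
```

```bash
python3 - <<'E'
from lib import *
go((pn(-.05,.03,.185),ori(PY)),(pn(-.05,.03,.171),ori(PY)))
E
```

```text
now [ 0.509  -0.1811  0.2243] t 21.125 w 0.0319 j [-0.44  0.09  1.36 -0.01  1.73 -2.08]
[-0.007, -0.0012, 0.0391] [0.5, -1.6, -0.1]
[-0.0074, -0.0013, 0.0531] [0.5, -1.6, -0.1]
```

Request:
{"method": "servo_tool", "body": {
  "commands": [0,0,0.01,0,0,0,0.02,0,0,0.015,0,0,0,0.02,0,0,0.015,0,0,0,0.02]
}}

```text
time: 21.5
tool_pos: [0.5161, -0.1829, 0.2247]
ee_rot: [-3.135, -0.001, -3.072]
wrist_force: [-0.1, -0.6, -0.2]
width: 0.0314
finger_force: 30.0
```

```bash
python3 - <<'E'
from lib import *
go((pn(-.05,.03,.185),ori(PY)),(pn(-.05,.03,.171),ori(PY)))
E
```

```text
now [ 0.5161 -0.1829  0.2247] t 21.5 w 0.0314 j [-0.44  0.08  1.36 -0.01  1.7  -2.08]
[0.001, 0.0017, 0.0397] [-0.4, -0.0, 0.0]
[0.001, 0.0018, 0.0537] [-0.4, -0.0, 0.0]
```

Request:
{"method": "servo_tool", "body": {
  "commands": [0.001,0.001,0.02,0,0,0,0.02,0.001,0.001,0.034,0,0,0,0.02,0.001,0.001,0.04,0,0,0,0.02,0.001,0.001,0.046,0,0,0,0.02,0.001,0.001,0.051,0,0,0,0.02,0.001,0.001,0.054,0,0,0,0.02,0.001,0.001,0.054,0,0,0,0.02,0.001,0.001,0.054,0,0,0,0.02]
}}

```text
time: 22.5
tool_pos: [0.5136, -0.182, 0.1683]
ee_rot: [-3.138, -0.005, -3.072]
wrist_force: [-0.4, 1.9, 0.4]
width: 0.0318
finger_force: 30.0
```

Request:
{"method": "servo_tool", "body": {
  "commands": [0,0,0,0,0,0,0.052,0,0,0,0,0,0,0.052,0,0,0,0,0,0,0.052,0,0,-0.03,0,0,0,0.052,0,0,-0.08,0,0,0,0.06,0,0,-0.13,0,0,0,0.06,0.03,0.05,-0.18,0,0,0,0.06,0.06,0.1,-0.18,0,0,0,0.06,0.09,0.15,-0.18,0,0,0,0.06,0.1,0.2,-0.18,0,0,0,0.06]
}}

```text
time: 23.75
tool_pos: [0.3992, 0.0124, 0.3488]
ee_rot: [-3.137, -0.002, -3.074]
wrist_force: [0.2, 0.7, 0.8]
width: 0.06
finger_force: 0.0
```

Request:
{"method": "servo_tool", "body": {
  "commands": [0,0,0,0,0,0,0.06,0,0,0,0,0,0,0.06,0,0,0,0,0,0,0.06,0,0,0,0,0,0,0.06]
}}

```text
time: 24.25
tool_pos: [0.4011, 0.0103, 0.3473]
ee_rot: [-3.138, -0.006, -3.074]
wrist_force: [0.0, 0.5, 0.0]
width: 0.0596
finger_force: 0.0
```

```bash
python3 - <<'E'
from lib import *
c=shot('scene'); im=c['img'].astype(int)
B,G,R=im.transpose(2,0,1); r=R-np.maximum(G,B)
sub=np.where(r>25,r,0)[215:250,197:204]; vv=np.mgrid[215:250,197:204][0]
for u in range(7): 
    s=sub[:,u]; print(197+u,(s*vv[:,u]).sum()/max(s.sum(),1))
s=shot('side')
a=cv2.resize(c['img'][180:280,160:290],(520,400),interpolation=cv2.INTER_CUBIC)
b=cv2.resize(s['img'][205:305,290:380],(280,311),interpolation=cv2.INTER_CUBIC)
cv2.imwrite('pics/c6.png',np.hstack([a,np.pad(b,((0,89),(0,0),(0,0)))]))
E
```

```text
197 232.10434782608695
198 232.47252747252747
199 232.93333333333334
200 233.048
201 233.48936170212767
202 233.88976377952756
203 234.056
```

View pics/c6.png

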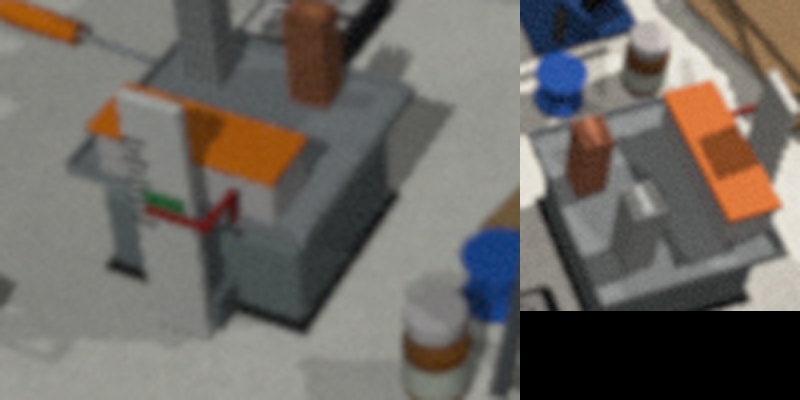

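Both sinks stand upright on the pan. The pointer row at ≈233.15, against the bottom-stop reference at 237.86, gives a joint of ≈0.051, inside the band. That fits the expected 14 + 24 + 12 mm. I'll confirm it is at rest and hand in.

```bash
python3 - <<'E'
from lib import *
from bench import close_job
def m(u0=197,u1=204):
    im=shot('scene')['img'].astype(int); B,G,R=im.transpose(2,0,1); r=np.where(R-np.maximum(G,B)>25,R-np.maximum(G,B),0)[215:250,u0:u1]
    return (r*np.mgrid[215:250,u0:u1][0]).sum()/r.sum()
v=[m() for _ in range(4)]; print(v)
if abs(np.mean(v)-233.15)<.6: print(close_job())
E
```

```text
[np.float64(233.24839124839124), np.float64(233.16209476309226), np.float64(233.2408376963351), np.float64(233.1567635903919)]
the job is handed in; nothing more can be done
None
```

The job is handed in: the transformer stands on the cardboard, and the silver long and one copper heat sink are upright on the pan, with the pointer at rest at about 0.051 m by my reading (band 0.046 to 0.058); the other two sinks stayed in the rack, and the hand-in gave no verdict.

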